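# Bolt a stand foot to the bench rail with a quarter-turn T-bolt

## Task

Fasten the blue stand foot to the bench rail: take the sprung T-bolt from the grey parts block, pass its T head down through the hole in the foot and the rail's narrow slot, push it down against its spring, give it a quarter turn so the handle stands square across the rail, and let go so that the spring pulls the T tight under the rail's lips. The slot need not lie under the middle of the hole, so feel for it gently and never force the bolt; leave everything else as it stands.

Things in the scene. Friction and masses are not known exactly. Their poses are not given: they have to be found in the camera images.
- bolt: Sprung quarter-turn T-bolt standing in the grey block, about 0.15 kg, 69 mm tall. Origin: centre of the underside of its steel T head, z up the shank, x along T head and handle (parallel). T head 20 mm (x) by 8.5 mm (y), 6 mm thick, the same after half a turn; 8 mm shank above it; from 18 to 36 mm a 14 mm wide coil spring (seen only), then a 12 mm neck up to the handle.
- bolt_grip (a point): Where to hold the T-bolt: middle of its black bar handle with orange stripe, 57 mm above the bolt's origin, same axes. The bar is 50 mm long (x), 14 mm wide (y, grasp across this), and reaches 12 mm above and below this point.
- bolt_washer (a point): Underside of the bolt's brass spring washer (45 mm wide, 3 mm thick, slides on the shank): 15 mm above the bolt's origin when free. The spring yields from 6 N on and takes 1.5 N more per mm; the washer can slide up 9 mm towards the handle until the spring is solid.
- foot: Blue steel stand foot, 230 by 90 mm, 8 mm thick, its top 33 mm above the table, fixed. Origin: on the table, under the centre of the bolt hole; x runs along the foot from the hole to the upright rod (12 mm thick, 150 mm from the hole's centre, 323 mm high, its clamp pointing away); y runs along the aluminium rail, which for contact forces counts as part of the foot.
- hole (a point): Centre of the bolt hole in the foot's top, 33 mm above the foot's origin, same axes; the hole is a rectangle 27 mm (x) by 34 mm (y). The washer meets the foot's top when the bolt's origin is 18 mm above the foot's origin. Pressing the bolt against foot or rail with more than 60 N is forcing it (all their contacts added up; the locked spring alone makes about 24 N).
- rail_top (a point): Point straight under the hole's centre at the height of the rail's top, 25 mm above the foot's origin; the foot's axes. The rail (46 mm wide, 260 mm long, along y) has a slot 10 mm wide along y. The slot's centre line lies up to 7 mm to either side (x) of this point; that offset is not measured: feel for it, or see it through the hole.
- rail_channel (a point): Point under the hole's centre at the underside of the rail's lips (5 mm thick), 20 mm above the foot's origin. Below is a channel 26 mm wide, centred under the slot, its floor 4 mm above the table. The T is below the lips and free to turn either way when the bolt's origin is less than 14 mm above the foot's origin; the spring is solid at 9 mm.
- block: Grey plastic parts block, 150 mm (x) by 62 mm (y) by 42 mm high, fixed; origin at the centre of its underside. The T-bolt's washer rests on its top, 42 mm to the -x side of its centre, the T hanging in a 26 mm square hole 30 mm deep; the star screw stands 42 mm to the +x side.
- star_screw: Red star-knob screw standing in the block's other hole, no T head, knob 34 mm wide, its top 27 mm above the block. Not needed: leave it. Origin at the bottom of its stem.
- beaker: Clear glass beaker, 66 mm wide, 85 mm high; origin at its underside. Leave alone.
- beaker_small: Small greenish glass beaker, 50 mm wide, 60 mm high; origin at its underside. Leave alone.
- wash_bottle: White wash bottle with blue cap, 68 mm wide, 160 mm high; origin at its underside. Leave alone.
- brown_bottle: Brown reagent bottle, 58 mm wide, 130 mm high; origin at its underside. Leave alone.
- cal_weight: Brass calibration weight, 30 mm wide, 50 mm high; origin at its underside. Leave alone.
- spatula: Thin steel weighing spatula lying on the bench, 168 mm long; origin at the middle of its handle rod. Leave alone.

How it is judged (in metres and radians):
On the way:
1. the T head has gone down lengthwise through the rail's slot, below the lips (z of bolt in the frame of foot below 0.0138 m and angle between the x axis of bolt and the y axis of foot, either way round below 0.3 rad and horizontal distance between bolt and hole below 0.012 m), for 0.05 s.
At the end, for the whole second after the job is handed in: The released T-bolt rests upright (within 0.12 rad) in the foot's hole (within 12 mm of its centre), T and handle across the rail (within 0.3 rad of the foot's x axis), the T sprung up against the underside of the lips (bolt origin 12 to 16 mm above the foot's origin) (angle between the x axis of bolt and the x axis of foot, either way round below 0.3 rad and z of bolt in the frame of foot between 0.012 and 0.016 m and horizontal distance between bolt and hole below 0.012 m and angle between bolt's own z axis and vertical below 0.12 rad and linear speed of bolt below 0.02 m/s and contact force between the fingers and bolt below 0.1 N); the robot touches nothing.
It fails at once if the bolt is forced: more than 60 N between the bolt and the foot or rail (contact force between bolt and foot above 60 N).
It fails at once if the star screw is moved more than 15 mm (distance of star_screw from where it was at the start of the episode above 0.015 m).
It fails at once if another thing on the bench is moved more than 15 mm (distance of any of beaker, beaker_small, wash_bottle, brown_bottle, cal_weight, spatula from where it was at the start of the episode above 0.015 m).
It also fails if it takes over 58 s, if anything falls off the work surface, if the arm or the gripper's body presses on something with over 40 N, if the wrist force passes 120 N, or if a joint passes its speed limit or range.

## Robot

A 6-joint arm with a two-finger parallel gripper is mounted at the origin on the work surface. World frame = base frame: x ahead of the robot, y to its left, z up, the work surface at z = 0. Lengths are in m, angles in degrees, forces in N, time in s.
With the tool pointing down it reaches from about 0.25 to 0.725 m from the base axis. Payload 9.7 kg.
Tool frame: the origin (TCP) lies at the very end of the fingers, on their centre line; the grasp point (between the pads) lies 19 mm behind it; y points along the fingers, x is the direction in which the jaws open and shut, and the axes are right-handed (so a half turn about y gives the same grasp; the last joint's range is limited). The gripper opens to 85 mm and grips with 20 to 120 N. Pads are 22 mm wide; open, the fingers measure 114 mm over their backs; the gripper's body (76 mm by 85 mm) begins 54 mm behind the grasp point. The pads swing forward as they close: fully open they stand 13 mm farther back than shut.
Start: joints at [-77.292, 4.979, 10.078, 95.1, 0, 90], TCP at [0.121, -0.537, 0.199] pointing down, gripper open.
Joint ranges: [-179.16, 179.16], [-48.56, 103.87], [-65.8, 70.77], [-126.05, 130.52], [-82.76, 87.17], [-180, 180]. Speed limits (degrees/s): [127.2, 127.2, 147.25, 180, 180, 180].

## Interface

Orientations are given as [roll, pitch, yaw] about the fixed x, y, z axes, in that order (R = Rz(yaw) Ry(pitch) Rx(roll)).
In Python, from workcell import bot gives the robot as it stands.
- The arm moves only by the shell command python3 -m jog 'ROWS' [FORCE]. ROWS is JSON, a list of rows, each an object with "rotation": the turn, a rotation vector about the world's x, y, z in degrees, a list of three; "travel": the shift along the world's x, y, z in mm, a list of three; "jaw": the gripper command: -1 is shut, 1 is fully open, values between are in proportion. In form: [{"rotation": [rx, ry, rz], "travel": [x, y, z], "jaw": jaw}, ...]. A call has 1 to 8 rows; each row shifts and turns the commanded pose from where the row before left it; what a row does not reach is not made up. A row lasts 1/8 s, in which the tool goes at most 62.5 mm and 10.7 degrees, less where a joint would pass 70% of its speed; a pose out of reach is approached as far as the arm can. A call with a gripper value outside its range is refused whole. The fingers move at their own pace and stop on an object; FORCE is the grip in N (left out, the last holds). Time passes only in rows, so rows that do not move let the fingers close. It gives the time, the measured TCP pose, the force and the opening at its end, in the units of the state.
- bot.get_obs(): the state, without advancing time (a new reading comes with each control period).
- bot.camera(name): name is "side" or "top" or "wrist"; returns the picture (420x560x3 uint8, red, green, blue); there is no depth.
- bot.camera_params(name): a dict with "K" (3x3 intrinsics, pixels), "view" (4x4, takes a point from world to camera coordinates). Camera axes: x right, y up, looking along -z (the intrinsics and any distortion apply to the point x, -y, -z); pixel columns grow to the right and rows downward; lengths in m; the calibration is good to about 2 mm. A picture is of the moment at which its call begins: read the wrist's pose just before it. camera_params takes no time and is no camera call; for the wrist camera it gives the pose at the moment of the call.
- bot.job_done(): hands the job in, once; it reports no verdict.
Trained networks look in the newest picture that a camera, given by its name, has taken for a name from the list of things; names that differ only in an ending like _2 or _b are one class to them, and where a whole thing is asked for, a point or a joint stands for the part that bears it (a point fixed in the world has none). Each returns a list of dicts, best first, with "score" (0 to 1); they miss things now and then, are a little off and sometimes report something else, mostly with a low value. They report only what shows in the picture. A call takes as long as a camera call.
- bot.recognise(camera, thing): "xy" ([column, row] in pixels, amid what is visible of it).
- bot.trace(camera, thing): "mask" (420x560 bool, what is visible of it) and "xy" ([column, row] in pixels, amid what is visible of it).
The state is a dict: "time": time; "q": joint angles; "qd": joint speeds; "joint_efforts": joint torques, N m; "ee_pos": TCP position; "tcp_rot": TCP orientation; "wrist_force": force on the tool from outside, world axes, zero at the start; "torque": the same for the moment, N m; "opening": finger opening in m.
Only numpy, scipy, OpenCV 4.12 (cv2) and the standard library are available. Lean on these libraries where they do the work, as an engineer would, in place of code of your own. Each camera call takes 0.05 s, during which the arm holds its last target.

## Working session

There is one attempt and no reset: what is moved stays moved. The work goes in short steps, Python scripts to look and compute and a shell command to move; the robot and the scene stay as the last step left them, time stands still between calls to the robot, and variables do not carry over. Pictures are saved under pics/ and viewed, and the job is handed in when it is done.

```bash
mkdir -p pics; ls; python3 - <<'E'
from workcell import bot
import cv2,numpy as np
o=bot.get_obs();print(o)
for n in ["side","top","wrist"]:
    im=bot.camera(n);cv2.imwrite(f"pics/{n}0.png",im[:,:,::-1]);p=bot.camera_params(n);print(n,np.round(p["K"],1).tolist(),np.round(p["view"],4).tolist(),[k for k in p])
    for t in ["bolt","bolt_grip","bolt_washer","foot","hole","block","star_screw"]:
        r=bot.recognise(n,t);print(n,t,[(np.round(a["xy"]).tolist(),round(a["score"],2)) for a in r[:2]])
E
```

```text
pics
{'time': 0.0, 'q': array([-7.72929925e+01,  5.01353996e+00,  1.00314117e+01,  9.51006182e+01,
        1.44400557e-03,  9.00006067e+01]), 'qd': array([-0.02130731, -0.03560028,  0.00051562, -0.11663267,  0.02023164,
        0.02378393]), 'joint_efforts': array([ 1.14302027e-03, -5.20391607e+01,  4.64800644e+01,  1.64266198e-02,
       -4.62107187e-05,  1.36577503e-05]), 'ee_pos': array([ 0.12092299, -0.53623545,  0.19833246]), 'tcp_rot': array([-8.99985569e+01,  8.27464930e-02, -7.72935992e+01]), 'wrist_force': array([ 0.78238922, -0.79089948, -0.19702198]), 'torque': array([ 0.03177893, -0.00842444,  0.05845006]), 'opening': 0.08572004943155714}
side [[507.6, 0.0, 279.9], [0.0, 507.6, 211.1], [0.0, 0.0, 1.0]] [[0.9929, -0.1192, 0.0022, -0.5889], [0.0724, 0.6182, 0.7826, -0.104], [-0.0946, -0.7769, 0.6225, -1.3172], [0.0, 0.0, 0.0, 1.0]] ['K', 'view']
side bolt [([223.0, 175.0], 0.56)]
side bolt_grip [([227.0, 173.0], 0.57), ([280.0, 133.0], 0.46)]
side bolt_washer [([224.0, 184.0], 0.56)]
side foot [([274.0, 282.0], 0.78)]
side hole [([273.0, 282.0], 0.94)]
side block [([241.0, 
[... 220 characters left out ...]
, 1.0]] ['K', 'view']
top bolt [([206.0, 254.0], 0.58), ([376.0, 234.0], 0.36)]
top bolt_grip [([205.0, 255.0], 0.86)]
top bolt_washer [([209.0, 253.0], 0.44), ([300.0, 156.0], 0.35)]
top foot [([377.0, 234.0], 0.76), ([212.0, 239.0], 0.46)]
top hole [([376.0, 236.0], 0.89)]
top block [([213.0, 240.0], 0.82), ([475.0, 204.0], 0.43)]
top star_screw [([204.0, 220.0], 0.54)]
wrist [[343.0, 0.0, 278.0], [0.0, 343.0, 208.6], [0.0, 0.0, 1.0]] [[0.2195, -0.9756, 0.0005, -0.5498], [0.9285, 0.2087, -0.3071, 0.0405], [0.2995, 0.0678, 0.9517, -0.3805], [0.0, 0.0, 0.0, 1.0]] ['K', 'view']
wrist bolt []
wrist bolt_grip []
wrist bolt_washer []
wrist foot []
wrist hole []
wrist block []
wrist star_screw []
```

View images.

View pics/top0.png

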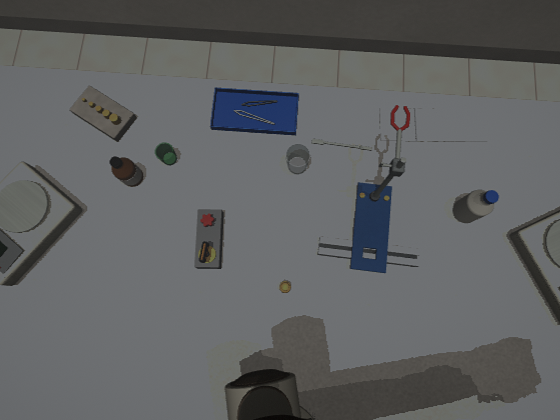

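View pics/side0.png

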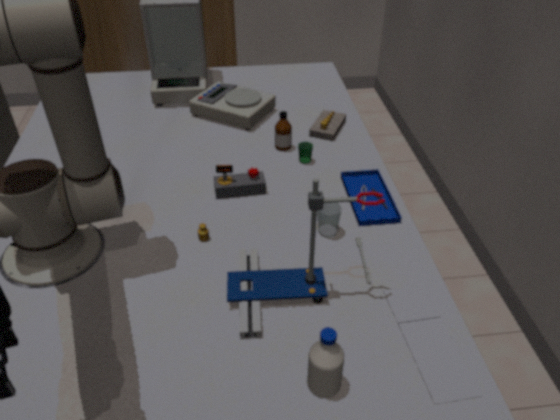

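```bash
cat > h.py <<'E'
from workcell import bot
import cv2,numpy as np
def ray(cam,xy,p=None):
    p=p or bot.camera_params(cam);K=np.array(p["K"]);V=np.array(p["view"])
    d=np.linalg.inv(K)@[xy[0],xy[1],1];d=np.array([d[0],-d[1],-d[2]])
    R=V[:3,:3];return -R.T@V[:3,3],R.T@d
def at(cam,xy,z,p=None):
    c,d=ray(cam,xy,p);return c+d*(z-c[2])/d[2]
def proj(cam,P,p=None):
    p=p or bot.camera_params(cam);V=np.array(p["view"]);q=V@np.append(P,1)
    u=np.array(p["K"])@[q[0],-q[1],-q[2]];return u[:2]/u[2]
def crop(cam,x0,y0,x1,y1,name,s=5,im=None):
    if im is None: im=bot.camera(cam)
    cv2.imwrite(name,cv2.resize(im[y0:y1,x0:x1,::-1],None,fx=s,fy=s,interpolation=cv2.INTER_CUBIC))
E
python3 - <<'E'
from h import *
im=cv2.imread("pics/top0.png")[:,:,::-1]
crop("top",150,180,270,290,"pics/blk.png",5,im)
crop("top",310,170,450,290,"pics/foot.png",5,im)
im=cv2.imread("pics/side0.png")[:,:,::-1]
crop("side",200,150,340,250,"pics/blks.png",5,im)
crop("side",200,220,360,330,"pics/foots.png",5,im)
E
```

```text
(no output)
```

View pics/blk.png

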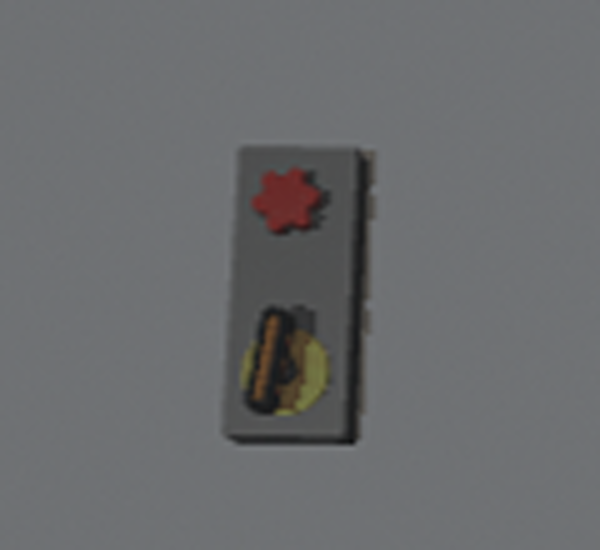

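View pics/foot.png

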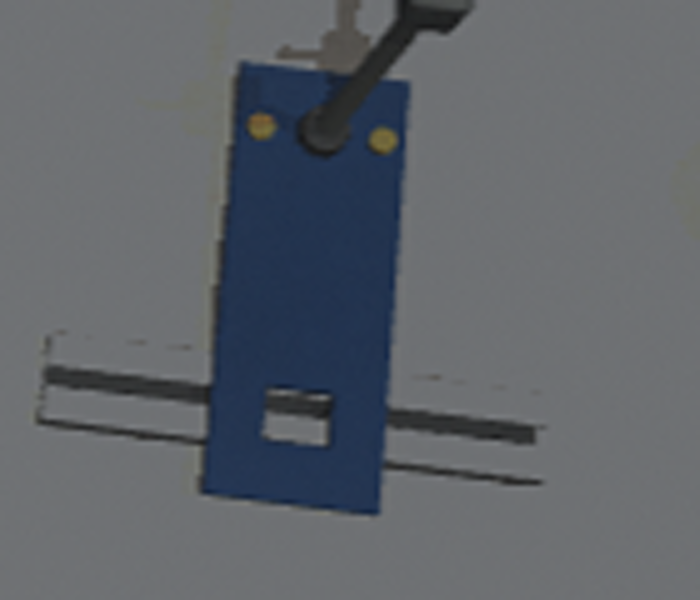

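View pics/foots.png

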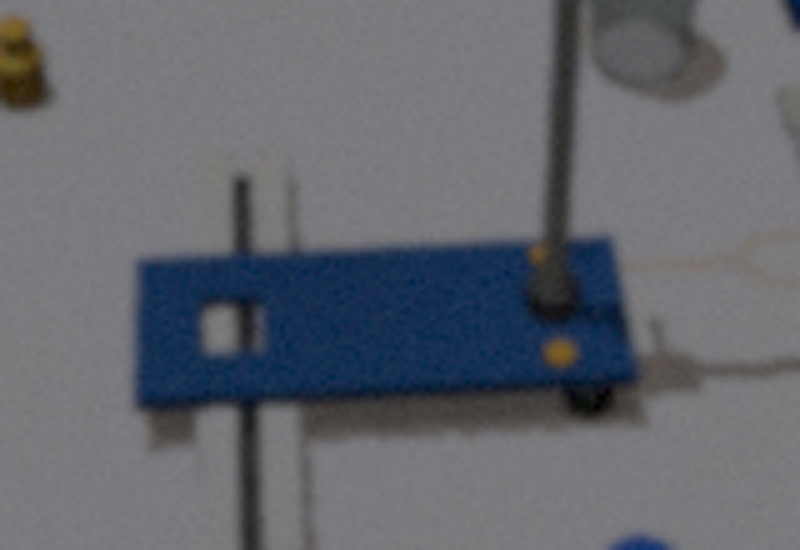

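View pics/blks.png

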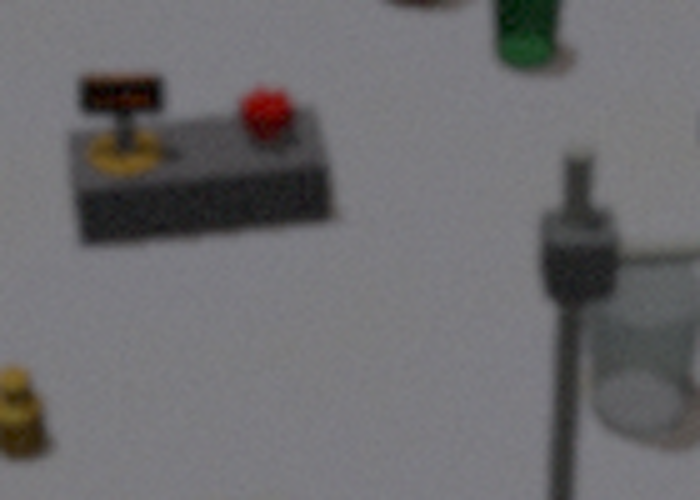

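```bash
python3 - <<'E'
from h import *
T=lambda x,y,z:np.round(at("top",(x,y),z)*1000,1)
b=lambda x,y,z:T(150+x/5,180+y/5,z)
f=lambda x,y,z:T(310+x/5,170+y/5,z)
s=lambda x,y,z:np.round(at("side",(200+x/5,220+y/5),z)*1000,1)
print("handle ends",b(276,312,.096),b(260,408,.096),"mid",b(267,360,.096))
print("blk corners",b(240,148,.042),b(358,150,.042),b(228,435,.042),b(350,440,.042))
print("foot",f(240,62,.033),f(410,82,.033),f(203,493,.033),f(380,514,.033))
print("hole",f(267,388,.033),f(334,397,.033),f(262,437,.033),f(328,446,.033))
print("rod",f(322,135,.033))
print("slot ends",f(45,375,.025),f(535,436,.025))
print("slot in hole",f(300,404,.025))
print("side hole", s(203,303,.033),s(265,303,.033),s(203,355,.033),s(263,352,.033),"slot",s(241,180,.025),s(250,545,.025), s(246,330,.025))
print("side foot",s(137,262,.033),s(610,240,.033),s(137,405,.033),s(634,380,.033))
s2=lambda x,y,z:np.round(at("side",(200+x/5,150+y/5),z)*1000,1)
print("side handle",s2(121,94,.084), "washer",s2(125,152,.045),"knob",b(287,200,.069))
for n,z in (("cal_weight",.0),):
  print(n,T(285.5,286.5,.025))
E
```

```text
handle ends [475.5 202.2  96. ] [428.8 204.5  96. ] mid [452.  203.8  96. ]
blk corners [566.8 241.8  42. ] [570.3 180.5  42. ] [418.9 230.   42. ] [420.9 168.4  42. ]
foot [ 673.7 -172.1   33. ] [ 669.2 -262.6   33. ] [ 444.3 -161.2   33. ] [ 440.2 -251.1   33. ]
hole [ 500.2 -191.9   33. ] [ 498.1 -226.4   33. ] [ 474.9 -190.2   33. ] [ 472.7 -223.9   33. ]
rod [ 636.7 -216.7   33. ]
slot ends [499.8 -78.3  25. ] [ 486.7 -331.7   25. ]
slot in hole [ 494.4 -210.6   25. ]
side hole [ 476.9 -193.5   33. ] [ 505.8 -196.9   33. ] [ 474.9 -226.2   33. ] [ 502.5 -227.6   33. ] slot [ 500.8 -103.7   25. ] [ 488.6 -330.7   25. ] [ 495.9 -205.5   25. ]
side foot [ 447.2 -162.9   33. ] [ 674.3 -174.8   33. ] [ 443.7 -252.9   33. ] [ 668.7 -264.4   33. ]
side handle [455.4 206.2  84. ] washer [455.  203.5  45. ] knob [536.1 208.7  69. ]
cal_weight [387.9   0.5  25. ]
```

```bash
python3 -m jog '[{"rotation":[0,0,-5],"travel":[14,32,25],"jaw":1},{"rotation":[0,0,-5],"travel":[22,50,25],"jaw":1},{"rotation":[0,0,0],"travel":[22,50,0],"jaw":1},{"rotation":[0,0,0],"travel":[22,50,0],"jaw":1}]'; python3 -c "
from h import *
o=bot.get_obs();print(o['q'],o['ee_pos'],o['tcp_rot'],o['time'])"
```

```text
time: 1.7
ee_pos: [0.2014, -0.3532, 0.2494]
tcp_rot: [-90.0, -0.0, -87.3]
wrist_force: [0.5, -0.7, -0.7]
opening: 0.0858
[-6.03119283e+01 -1.29806324e+01 -1.16782952e+00  1.01753177e+02
  7.45597262e-03  1.17019647e+02] [ 0.2013857  -0.35315423  0.24940653] [-8.99662699e+01 -4.97308858e-02 -8.73315862e+01] 1.7
```

```bash
python3 -m jog '[{"rotation":[0,0,10.6],"travel":[15,33,0],"jaw":1},{"rotation":[0,0,10.6],"travel":[15,33,0],"jaw":1},{"rotation":[0,0,10.6],"travel":[15,33,0],"jaw":1},{"rotation":[0,0,10.6],"travel":[15,33,0],"jaw":1},{"rotation":[0,0,10.6],"travel":[15,33,0],"jaw":1},{"rotation":[0,0,10.6],"travel":[15,33,0],"jaw":1},{"rotation":[0,0,10.6],"travel":[15,33,0],"jaw":1},{"rotation":[0,0,10.6],"travel":[15,33,0],"jaw":1}]' && python3 -m jog '[{"rotation":[0,0,10.6],"travel":[15,33,0],"jaw":1},{"rotation":[0,0,10.6],"travel":[15,33,0],"jaw":1},{"rotation":[0,0,10.6],"travel":[15,33,0],"jaw":1},{"rotation":[0,0,10.6],"travel":[15,33,0],"jaw":1},{"rotation":[0,0,10.6],"travel":[15,33,0],"jaw":1},{"rotation":[0,0,10.6],"travel":[14,33,0],"jaw":1},{"rotation":[0,0,10.6],"travel":[13,33,0],"jaw":1},{"rotation":[0,0,4],"travel":[10,33,0],"jaw":1}]' ; python3 - <<'E'
from h import *
o=bot.get_obs();print(o['q'],o['ee_pos'],o['tcp_rot'],o['time'])
p=bot.camera_params("wrist");im=bot.camera("wrist");cv2.imwrite("pics/w1.png",im[:,:,::-1])
V=np.array(p["view"]);print(-V[:3,:3].T@V[:3,3])
for t in ["bolt_grip","bolt_washer","block"]:
    r=bot.recognise("wrist",t);print(t,[(np.round(a["xy"]).tolist(),round(a["score"],2)) for a in r[:2]])
np.save("w1v.npy",V)
E
```

```text
time: 2.7
ee_pos: [0.3213, -0.0894, 0.2493]
tcp_rot: [-90.0, -0.0, -2.1]
wrist_force: [0.7, -0.4, 0.4]
opening: 0.0851
time: 3.7
ee_pos: [0.4333, 0.1747, 0.2491]
tcp_rot: [-90.0, -0.0, 75.9]
wrist_force: [0.7, -0.1, 0.1]
opening: 0.0851
[ 2.19581409e+01 -4.89871607e+00  5.82354128e+00  1.00713262e+02
 -4.04349476e-03  3.60171789e+01] [0.43333859 0.17468786 0.24905705] [-9.00096538e+01 -2.01920572e-03  7.59409619e+01] 3.7
[0.35606909 0.19399938 0.42474472]
bolt_grip [([314.0, 186.0], 0.66)]
bolt_washer [([304.0, 180.0], 0.87)]
block [([321.0, 214.0], 0.73)]
```

View pics/w1.png

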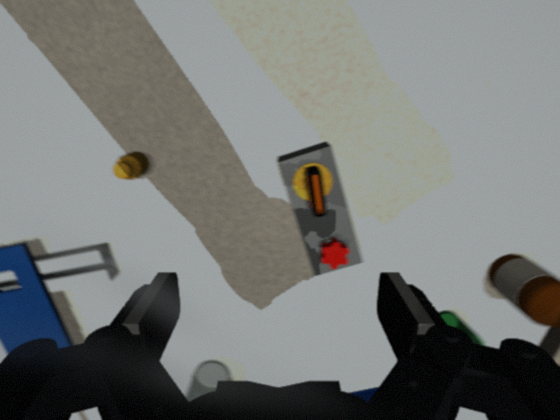

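```bash
python3 - <<'E'
from h import *
im=cv2.imread("pics/w1.png")[:,:,::-1]
crop("w",265,130,385,290,"pics/w1b.png",3.7,im)
hsv=cv2.cvtColor(im,cv2.COLOR_RGB2HSV)[150:225,270:350]
rgb=im[150:225,270:350].astype(int)
m=(rgb.sum(2)<110)|((hsv[:,:,0]<12)&(hsv[:,:,1]>150))
mo=((hsv[:,:,0]<14)&(hsv[:,:,1]>170)&(rgb[:,:,0]>90))
p=bot.camera_params("wrist")
for k,mm in (("all",m),("or",mo)):
    ys,xs=np.nonzero(mm);
    pts=np.array([at("wrist",(x+270,y+150),.096,p)[:2] for x,y in zip(xs,ys)],np.float32)
    c,(w,h),a=cv2.minAreaRect(pts);v=cv2.fitLine(pts,cv2.DIST_L2,0,.01,.01).ravel()
    print(k,len(xs),c,w,h,a,np.degrees(np.arctan2(v[1],v[0])),v[2:],pts.mean(0))
E
```

```text
all 565 (0.442518025636673, 0.19965821504592896) 0.07033492624759674 0.03196408599615097 4.994297027587891 7.2213855 [0.44323668 0.20468548] [0.44323677 0.20468557]
or 193 (0.4520142674446106, 0.2084142416715622) 0.0054784235544502735 0.03662167489528656 85.11061096191406 -4.559429 [0.451498   0.20849317] [0.45149797 0.20849319]
```

View pics/w1b.png

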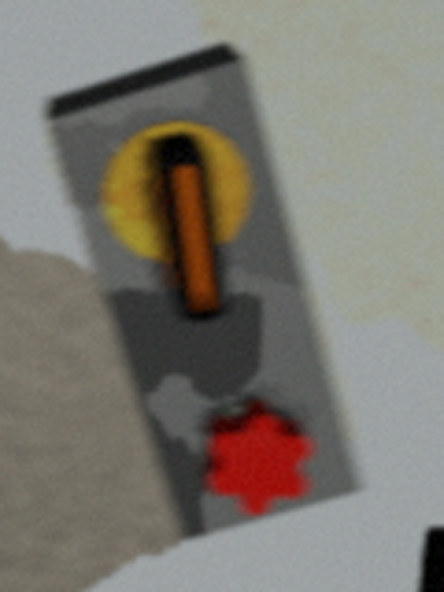

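```bash
python3 -m jog '[{"rotation":[0,0,10],"travel":[10,16,-20],"jaw":1},{"rotation":[0,0,0],"travel":[9,15,-30],"jaw":1},{"rotation":[0,0,0],"travel":[0,0,-30],"jaw":1},{"rotation":[0,0,0],"travel":[0,0,0],"jaw":1}]' ; python3 - <<'E'
from h import *
o=bot.get_obs();print(o['q'],o['ee_pos'],o['tcp_rot'],o['time'])
p=bot.camera_params("wrist");im=bot.camera("wrist");cv2.imwrite("pics/w2.png",im[:,:,::-1])
hsv=cv2.cvtColor(im,cv2.COLOR_RGB2HSV)
m=((hsv[:,:,0]<14)&(hsv[:,:,1]>170)&(im[:,:,0]>90)).astype(np.uint8)
n,l,s,c=cv2.connectedComponentsWithStats(m)
for i in range(1,n):
    if s[i,4]<60: continue
    ys,xs=np.nonzero(l==i)
    pts=np.array([at("wrist",(x,y),.096,p)[:2] for x,y in zip(xs,ys)],np.float32)
    print(s[i],cv2.minAreaRect(pts))
tip=[proj("wrist",P,p) for P in (o['ee_pos'],)];print(tip)
E
```

```text
time: 4.4
ee_pos: [0.4509, 0.2032, 0.1675]
tcp_rot: [-89.8, 0.1, 85.6]
wrist_force: [0.4, -0.7, 1.3]
opening: 0.0854
[ 2.42703117e+01 -2.94349949e+00 -1.46368951e+00  9.16729385e+01
 -7.91454456e-03  2.86399926e+01] [0.45087293 0.20324768 0.16753418] [-89.83429427   0.09951343  85.63047631] 4.4
[281 198   7  30 139] ((0.4545205235481262, 0.207149475812912), (0.0042264158837497234, 0.023273175582289696), 83.44239044189453)
[279 274  35  31 673] ((0.5213221311569214, 0.21245035529136658), (0.02663779817521572, 0.029066694900393486), 73.77652740478516)
[array([278.03142247, 247.4356722 ])]
```

View pics/w2.png

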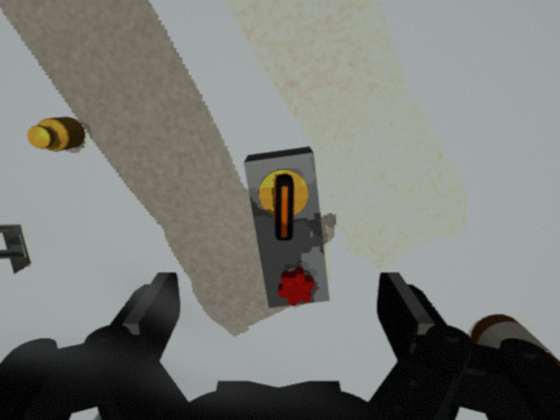

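```bash
python3 - <<'E'
from h import *
p=bot.camera_params("wrist")
for xy in ((284.5,208),(284.3,178),(284.7,238)): print(at("wrist",xy,.096,p))
print(bot.get_obs()['ee_pos'],bot.get_obs()['tcp_rot'])
E
```

```text
[0.45222705 0.20838903 0.096     ]
[0.42891157 0.20989754 0.096     ]
[0.47689506 0.20679301 0.096     ]
[0.45152339 0.20356137 0.1693618 ] [-8.99625220e+01  2.81364161e-02  8.56343014e+01]
```

```bash
python3 -m jog '[{"rotation":[0,0,0.6],"travel":[1,4,-25],"jaw":0.6},{"rotation":[0,0,0],"travel":[0,0,-30],"jaw":0.6},{"rotation":[0,0,0],"travel":[0,0,-30],"jaw":0.5},{"rotation":[0,0,0],"travel":[0,0,-18],"jaw":0.3},{"rotation":[0,0,0],"travel":[0,0,0],"jaw":0},{"rotation":[0,0,0],"travel":[0,0,0],"jaw":0}]' 70; python3 - <<'E'
from h import *
p=bot.camera_params("wrist");im=bot.camera("wrist");cv2.imwrite("pics/w3.png",im[:,:,::-1])
E
```

```text
time: 5.2
ee_pos: [0.4537, 0.2087, 0.0677]
tcp_rot: [-90.1, -0.1, 86.3]
wrist_force: [-0.5, 0.6, 0.2]
opening: 0.0427
```

View pics/w3.png

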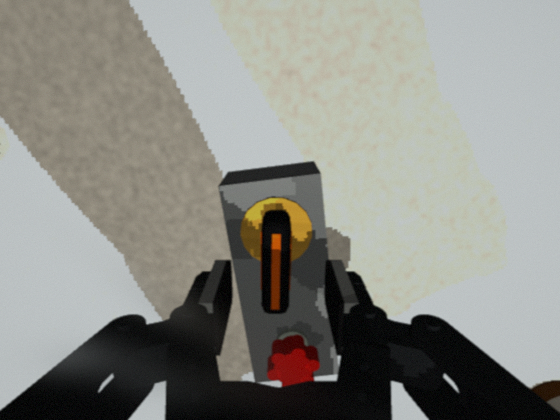

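```bash
python3 - <<'E'
from h import *
p=bot.camera_params("wrist");o=bot.get_obs()['ee_pos']
print(o,proj("wrist",[o[0],o[1],.096],p),at("wrist",(276,261.5),.096,p))
E
python3 -m jog '[{"rotation":[0,0,0],"travel":[0,0,0],"jaw":-0.3},{"rotation":[0,0,0],"travel":[0,0,0],"jaw":-1},{"rotation":[0,0,0],"travel":[0,0,0],"jaw":-1},{"rotation":[0,0,0],"travel":[0,0,0],"jaw":-1},{"rotation":[0,0,0],"travel":[0,0,0],"jaw":-1}]' 70
```

```text
[0.45375911 0.20872362 0.06767629] [277.97248446 272.03610332] [0.44810754 0.20815315 0.096     ]
time: 5.88
ee_pos: [0.453, 0.2085, 0.0661]
tcp_rot: [-90.0, 0.0, 86.3]
wrist_force: [0.1, 0.7, -0.2]
opening: -0.0002
```

```bash
python3 - <<'E'
from h import *
p=bot.camera_params("wrist");im=bot.camera("wrist");cv2.imwrite("pics/w4.png",im[:,:,::-1])
crop("side",190,140,290,220,"pics/s4.png",6)
print(bot.get_obs())
E
```

```text
{'time': 5.975, 'q': array([ 2.47135179e+01, -2.55984250e+00, -1.22932287e+01,  8.02711749e+01,
       -1.33925167e-03,  2.84046059e+01]), 'qd': array([-0.03889273, -0.09571747, -0.05838676, -0.03025138,  0.03812609,
       -0.05235974]), 'joint_efforts': array([ 1.64776407e-03, -4.40103650e+01,  4.68422484e+01,  2.69016615e-03,
       -2.45643514e-04, -2.34438653e-05]), 'ee_pos': array([0.4529684 , 0.20846352, 0.06605088]), 'tcp_rot': array([-8.99966251e+01,  3.34771167e-03,  8.63089121e+01]), 'wrist_force': array([-0.61201484,  0.34353915,  0.35582668]), 'torque': array([-0.05651516,  0.01856603, -0.00348601]), 'opening': -0.0003396168676969088}
```

View pics/w4.png

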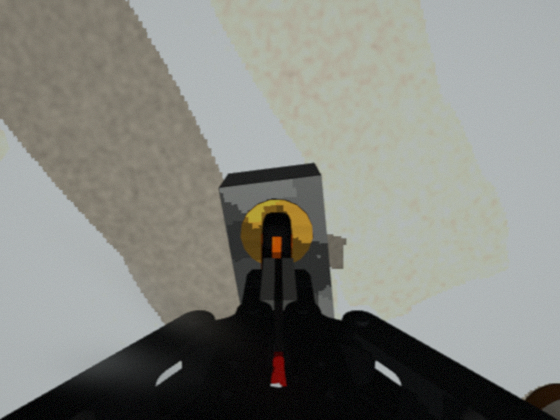

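View pics/s4.png

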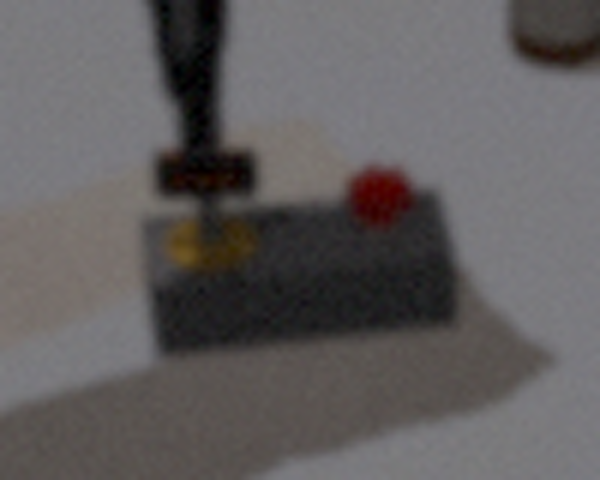

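```bash
python3 -m jog '[{"rotation":[0,0,0],"travel":[0,0,10],"jaw":-1},{"rotation":[0,0,0],"travel":[0,0,15],"jaw":-1},{"rotation":[0,0,0],"travel":[0,0,0],"jaw":-1}]' 70; python3 - <<'E'
from h import *
p=bot.camera_params("wrist");im=bot.camera("wrist");cv2.imwrite("pics/w5.png",im[:,:,::-1])
crop("side",190,140,290,220,"pics/s5.png",6)
E
```

```text
time: 6.35
ee_pos: [0.4539, 0.2089, 0.093]
tcp_rot: [-90.1, -0.1, 86.3]
wrist_force: [0.6, -0.2, -0.9]
opening: -0.0002
```

View pics/w5.png

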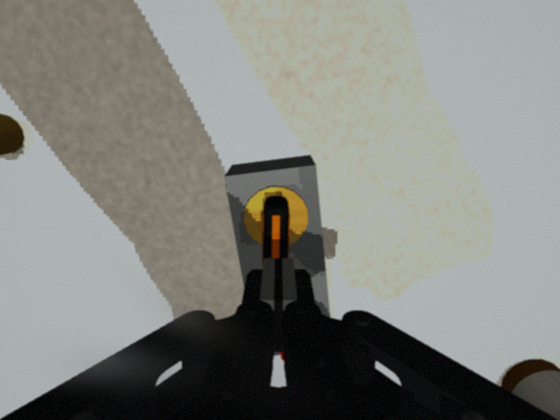

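View pics/s5.png

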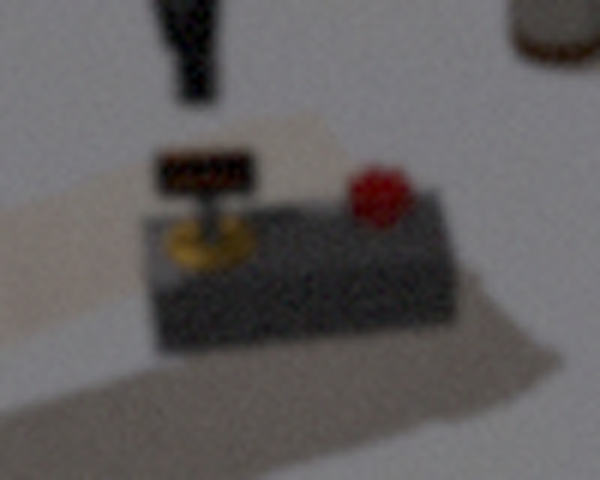

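```bash
python3 - <<'E'
from h import *
for z in (.093,.1,.11,.12,.13): print(z,proj("side",[.4539,.2089,z]),proj("side",[.4539,.198,z]))
print("bar",proj("side",[.453,.207,.096]),proj("side",[.453,.207,.084]),proj("side",[.453,.207,.042]))
p=bot.camera_params("wrist")
print("tcp",proj("wrist",[.4539,.2089,.093],p))
E
```

```text
0.093 [223.45467365 165.720837  ] [223.5790681  167.80633951]
0.1 [223.29159113 163.68102767] [223.41540765 165.7608911 ]
0.11 [223.05692046 160.74580556] [223.17989539 162.81742994]
0.12 [222.82023177 157.78534229] [222.94234595 159.84850784]
0.13 [222.58149891 154.79931087] [222.70273278 156.853793  ]
bar [223.09270326 165.22946987] [223.37251563 168.70878781] [224.32983502 180.61254513]
tcp [278.63546609 249.69519277]
```

```bash
python3 - <<'E'
from h import *
p=bot.camera_params("wrist");o=bot.get_obs();e=o['ee_pos']
V=np.array(p['view']);print("cam rel",-V[:3,:3].T@V[:3,3]-e)
for dz in (0,.01,.02,.029,.035): print(dz,proj("wrist",e+[0,0,dz],p),proj("top",e+[0,0,dz]))
im=cv2.imread("pics/w5.png")[:,:,::-1]; crop("w",200,180,360,400,"pics/w5c.png",2.7,im)
im=bot.camera("top");crop("t",150,180,290,300,"pics/t5.png",5,im)
im=bot.camera("side");crop("t",150,60,290,200,"pics/s5b.png",4,im)
E
```

```text
cam rel [-0.07954934  0.00518515  0.17562824]
0 [278.01248456 247.47743777] [201.85588862 251.58630105]
0.01 [278.01159603 255.31125221] [201.05143922 251.06110634]
0.02 [278.01060956 264.00850268] [200.2314385  250.52575876]
0.029 [278.00962393 272.69840658] [199.47976551 250.03501977]
0.035 [278.00890763 279.01372764] [198.97127776 249.70304728]
```

View pics/w5c.png

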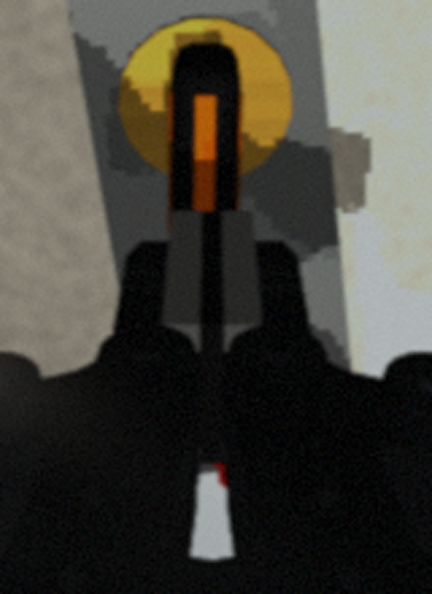

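View pics/s5b.png

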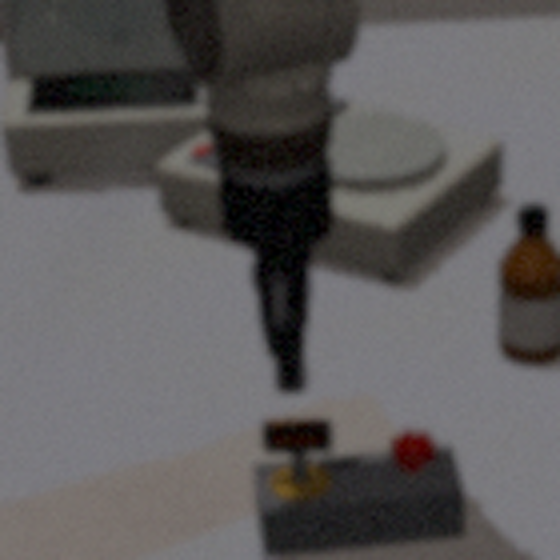

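View pics/t5.png

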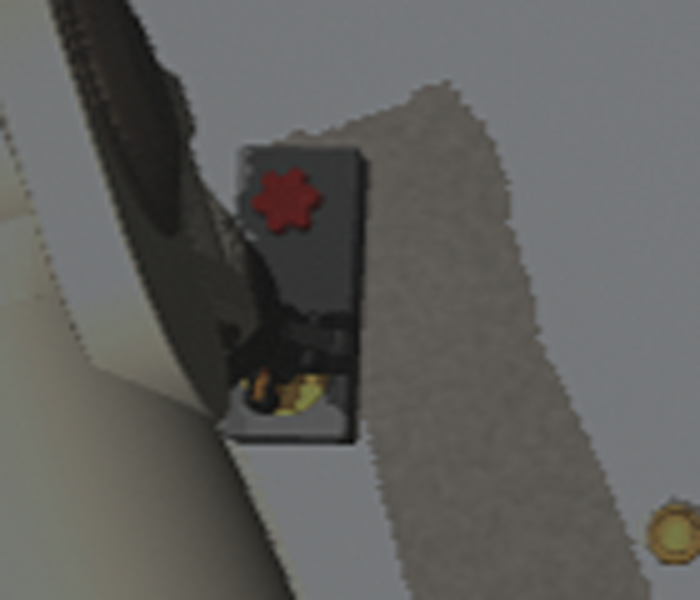

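```bash
python3 - <<'E'
from h import *
p=bot.camera_params("wrist");e=bot.get_obs()['ee_pos']
for dz in (0,.01,.02,.025,.03,.035,.04): print(dz,proj("wrist",e+[-.011,0.0007,dz],p)[1],proj("side",e+[0,-.01,dz]),proj("wrist",e+[-.011,0.0107,dz],p)[0])
E
```

```text
0 229.03508721368766 [223.25897624 168.39082506] 296.16764571629307
0.01 236.01691402335192 [223.02375932 165.4707189 ] 297.1238275645873
0.02 243.78383440116838 [222.78651615 162.5254579 ] 298.1876605367806
0.025 248.00428401033906 [222.66712653 161.04329254] 298.7657918998938
0.03 252.47616077315953 [222.54722045 159.55471561] 299.3784088048836
0.035 257.22262208479276 [222.42679455 158.05968541] 300.0286917031311
0.04 262.2697592607897 [222.30584545 156.5581599 ] 300.72022454250384
```

```bash
python3 -m jog '[{"rotation":[0,0,0],"travel":[-2,0,0],"jaw":0},{"rotation":[0,0,0],"travel":[0,0,0],"jaw":0},{"rotation":[0,0,0],"travel":[0,0,0],"jaw":0},{"rotation":[0,0,0],"travel":[0,0,-22],"jaw":0},{"rotation":[0,0,0],"travel":[0,0,-15],"jaw":0},{"rotation":[0,0,0],"travel":[0,0,-5],"jaw":0},{"rotation":[0,0,0],"travel":[0,0,0],"jaw":0}]' 70; python3 - <<'E'
from h import *
p=bot.camera_params("wrist");im=bot.camera("wrist");crop("w",150,150,410,400,"pics/w6.png",2.3,im)
crop("side",180,130,290,220,"pics/s6.png",6)
E
```

```text
time: 7.42
ee_pos: [0.4509, 0.2084, 0.049]
tcp_rot: [-90.0, 0.0, 86.3]
wrist_force: [-0.4, 0.1, 0.7]
opening: 0.0427
```

View pics/w6.png

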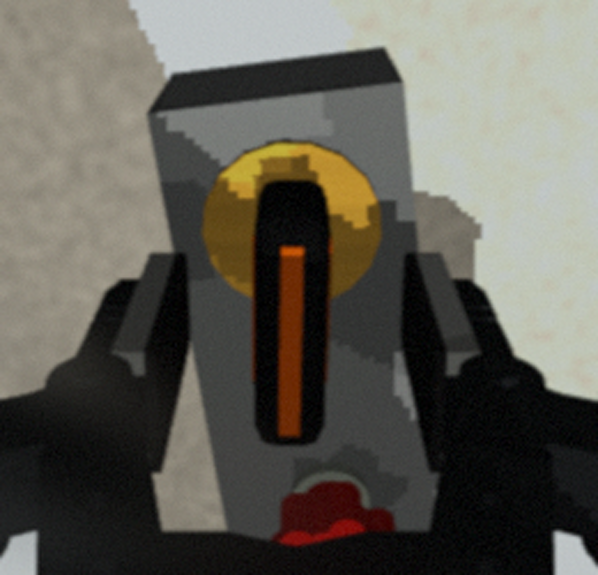

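View pics/s6.png

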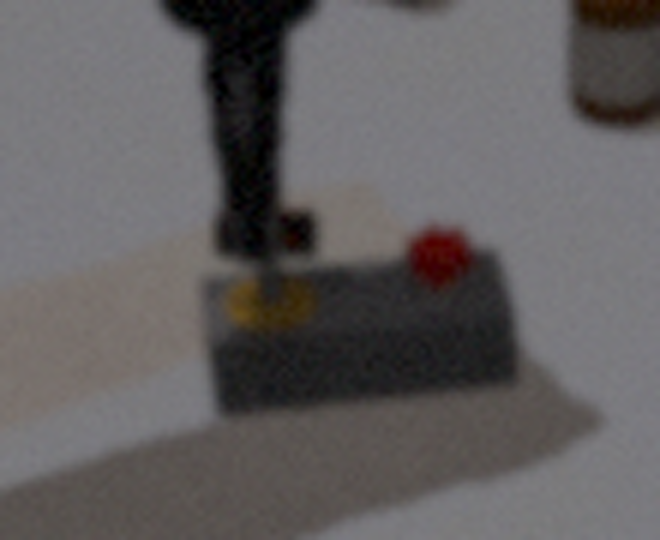

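```bash
python3 - <<'E'
from h import *
p=bot.camera_params("wrist");e=bot.get_obs()['ee_pos']
print(e,[at("wrist",(x,y),.096,p) for x,y in((277,257.4),(275.5,340))],at("side",(224.3,169.5),.084),at("top",(203.5,251.5),.096))
for dz in (0.02,.025,.03,.035,.04): print(proj("side",e+[0,-.025,dz]),proj("wrist",e+[-.011,-.021,dz],p),proj("wrist",e+[.011,-.021,dz],p))
E
```

```text
[0.45129166 0.20859886 0.04967551] [array([0.43478051, 0.20927771, 0.096     ]), array([0.47583282, 0.20588835, 0.096     ])] [0.45552471 0.20257816 0.084     ] [0.4532216  0.20372227 0.096     ]
[223.3761339  177.41111996] [234.15748372 246.47098089] [238.61658196 285.61829695]
[223.25914734 175.9749601 ] [232.89230443 250.76751867] [237.52479458 290.82999837]
[223.14165957 174.53264727] [231.55198384 255.31923566] [236.37079231 296.3386857 ]
[223.02366737 173.08414184] [230.12962289 260.14956096] [235.14910125 302.1704888 ]
[222.90516748 171.62940385] [228.61745132 265.28488237] [233.85358598 308.35469547]
```

```bash
python3 -m jog '[{"rotation":[0,0,0],"travel":[5,-0.5,0],"jaw":0},{"rotation":[0,0,0],"travel":[0,0,-10],"jaw":0},{"rotation":[0,0,0],"travel":[0,0,-6],"jaw":0},{"rotation":[0,0,0],"travel":[0,0,0],"jaw":-0.4},{"rotation":[0,0,0],"travel":[0,0,0],"jaw":-1},{"rotation":[0,0,0],"travel":[0,0,0],"jaw":-1},{"rotation":[0,0,0],"travel":[0,0,0],"jaw":-1},{"rotation":[0,0,0],"travel":[0,0,0],"jaw":-1}]' 70; python3 - <<'E'
from h import *
p=bot.camera_params("wrist");im=bot.camera("wrist");crop("w",150,150,410,400,"pics/w7.png",2.3,im)
crop("side",180,130,290,220,"pics/s7.png",6)
E
```

```text
time: 8.52
ee_pos: [0.456, 0.208, 0.0331]
tcp_rot: [-90.0, 0.0, 86.3]
wrist_force: [0.4, 0.4, -0.6]
opening: 0.0128
```

View pics/w7.png

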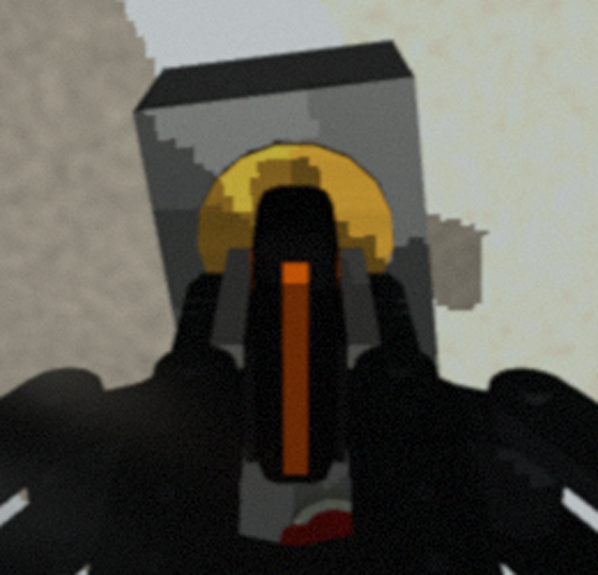

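View pics/s7.png

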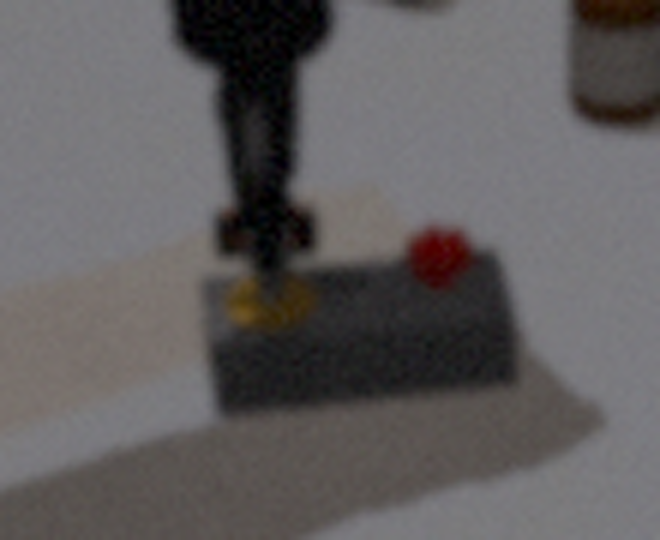

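```bash
python3 -m jog '[{"rotation":[0,0,0],"travel":[0,0,10],"jaw":-1},{"rotation":[0,0,0],"travel":[0,0,25],"jaw":-1},{"rotation":[0,0,0],"travel":[0,0,35],"jaw":-1},{"rotation":[0,0,0],"travel":[0,0,35],"jaw":-1},{"rotation":[0,0,0],"travel":[0,0,12],"jaw":-1}]' 90; python3 - <<'E'
from h import *
p=bot.camera_params("wrist");im=bot.camera("wrist");cv2.imwrite("pics/w8.png",im[:,:,::-1])
crop("side",180,100,290,220,"pics/s8.png",5)
E
```

```text
time: 9.25
ee_pos: [0.4568, 0.2084, 0.1527]
tcp_rot: [-90.2, -0.1, 86.3]
wrist_force: [0.5, -0.4, -1.0]
opening: 0.0126
```

View pics/w8.png

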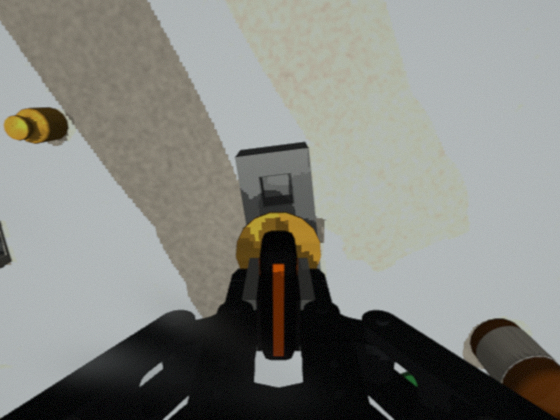

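View pics/s8.png

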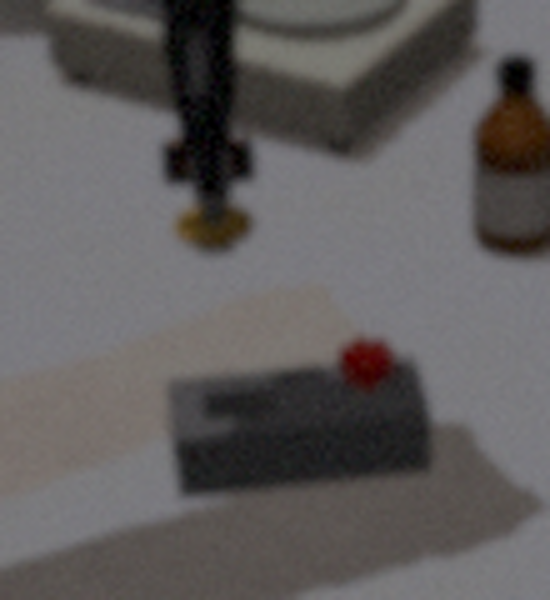

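```bash
python3 -m jog '[{"rotation":[0,0,-10],"travel":[4,-30,0],"jaw":-1},{"rotation":[0,0,-10],"travel":[4,-50,0],"jaw":-1},{"rotation":[0,0,-10],"travel":[4,-50,0],"jaw":-1},{"rotation":[0,0,-10],"travel":[4,-50,0],"jaw":-1},{"rotation":[0,0,-10],"travel":[4,-50,0],"jaw":-1},{"rotation":[0,0,-10],"travel":[4,-50,0],"jaw":-1},{"rotation":[0,0,-10],"travel":[4,-50,0],"jaw":-1},{"rotation":[0,0,-10],"travel":[4,-50,0],"jaw":-1}]' && python3 -m jog '[{"rotation":[0,0,-9],"travel":[2,-40,0],"jaw":-1},{"rotation":[0,0,0],"travel":[0,-28,0],"jaw":-1},{"rotation":[0,0,0],"travel":[0,0,0],"jaw":-1}]'; python3 - <<'E'
from h import *
p=bot.camera_params("wrist");np.savez("w9.npz",K=p["K"],view=p["view"]);im=bot.camera("wrist");cv2.imwrite("pics/w9.png",im[:,:,::-1])
o=bot.get_obs();print(o['q'],o['tcp_rot'],o['ee_pos'])
E
```

```text
time: 10.35
ee_pos: [0.4873, -0.1735, 0.1483]
tcp_rot: [-89.9, 0.1, 6.0]
wrist_force: [1.1, 0.5, -1.3]
opening: 0.0124
time: 10.72
ee_pos: [0.4891, -0.2413, 0.1479]
tcp_rot: [-89.9, 0.2, -2.8]
wrist_force: [-0.1, -0.6, -2.4]
opening: 0.0133
[-2.61583618e+01  3.70647369e+00  3.09513928e+00  8.95477348e+01
  1.16072211e-02  6.66150878e+01] [-89.92621053   0.14139612  -2.77337475] [ 0.4892374  -0.24022159  0.14828563]
```

View pics/w9.png

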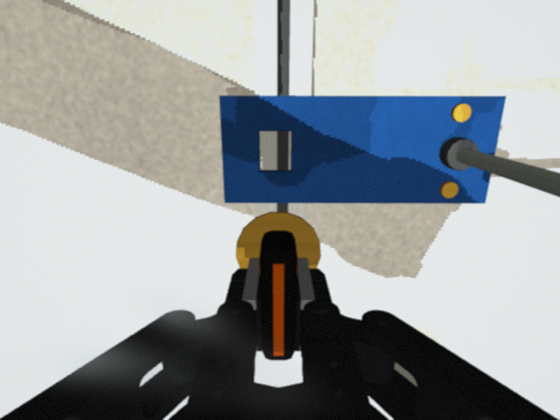

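Good view: hole at about cols 260–292, rows 131–171; slot (dark) on its right at col ≈283.

```bash
python3 - <<'E'
from h import *
im=cv2.imread("pics/w9.png")[:,:,::-1]; crop("w",205,50,345,220,"pics/w9c.png",3.5,im)
g=cv2.cvtColor(im.copy(),cv2.COLOR_RGB2GRAY).astype(int)
for r in (20,40,60,80,120,135,145,155,165,206): print(r,g[r,256:322].tolist() if r>100 else g[r,270:322].tolist())
E
```

```text
20 [230, 230, 230, 231, 231, 229, 207, 148, 68, 43, 67, 87, 86, 88, 89, 88, 85, 83, 92, 141, 200, 231, 231, 230, 230, 231, 231, 230, 231, 231, 232, 230, 230, 231, 229, 230, 229, 230, 231, 229, 231, 229, 221, 185, 169, 200, 228, 230, 228, 230, 229, 228]
40 [231, 231, 230, 232, 232, 230, 210, 148, 68, 41, 43, 52, 75, 88, 90, 91, 88, 83, 104, 163, 214, 232, 231, 230, 230, 231, 231, 229, 231, 230, 231, 231, 231, 231, 230, 230, 231, 230, 229, 230, 233, 229, 205, 161, 152, 199, 228, 231, 229, 230, 230, 230]
60 [231, 232, 231, 230, 232, 230, 210, 146, 68, 44, 67, 89, 91, 90, 90, 88, 89, 86, 109, 171, 221, 232, 231, 231, 231, 231, 231, 232, 232, 230, 231, 231, 231, 231, 231, 231, 231, 231, 232, 231, 232, 217, 191, 201, 224, 228, 227, 228, 229, 230, 230, 230]
80 [231, 232, 232, 231, 232, 230, 208, 143, 63, 41, 47, 68, 87, 89, 89, 88, 89, 87, 116, 186, 228, 233, 231, 231, 231, 232, 231, 231, 232, 230, 230, 232, 231, 231, 232, 232, 231, 231, 230, 231, 229, 201, 150, 147, 197, 228, 232, 230, 230, 230, 231, 230]
120 [37, 40, 33, 33, 37, 35, 36, 40, 35, 36, 35, 38, 32, 39, 35, 35, 37, 35, 40, 38, 
[... 961 characters left out ...]
4, 37, 40, 39, 37, 38, 38, 36, 34, 34, 36, 35, 36, 37, 40, 37, 34, 39, 36, 38, 37, 38]
165 [54, 51, 48, 76, 142, 174, 164, 137, 132, 135, 131, 128, 136, 137, 133, 134, 132, 132, 133, 130, 115, 77, 48, 40, 42, 43, 40, 42, 42, 40, 42, 55, 101, 129, 112, 65, 36, 36, 39, 35, 37, 39, 35, 42, 39, 40, 35, 36, 31, 35, 35, 36, 36, 40, 37, 35, 35, 35, 36, 38, 41, 45, 45, 48, 49, 46]
206 [178, 183, 181, 181, 180, 180, 182, 181, 180, 182, 180, 178, 180, 185, 184, 182, 182, 182, 180, 172, 149, 102, 63, 54, 55, 54, 54, 57, 59, 57, 60, 94, 150, 174, 180, 177, 181, 180, 183, 182, 181, 177, 179, 182, 184, 185, 180, 184, 179, 178, 173, 181, 183, 187, 183, 180, 180, 178, 179, 178, 178, 180, 180, 177, 175, 178]
```

View pics/w9c.png

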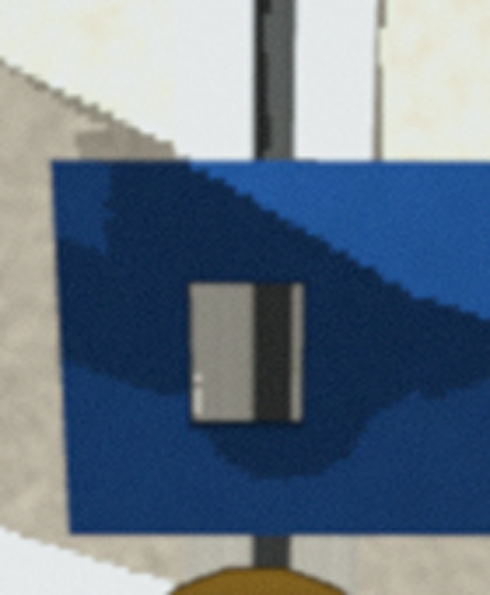

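```bash
python3 - <<'E'
from h import *
d=np.load("w9.npz");p={"K":d["K"],"view":d["view"]}
A=lambda x,y,z:at("wrist",(x,y),z,p)[:2]*1000
for r,l,rr in((20,277.1,289.3),(80,277.1,288.6),(150,277,287.9),(206,276.8,287.3)):
    a,b=A(l,r,.025),A(rr,r,.025);print("slot",r,a,b,(a+b)/2,b[0]-a[0])
h=[A(259.2,131,.033),A(291,131,.033),A(258.9,171,.033),A(291,171,.033)]
print(h,np.mean(h,0))
print("foot corners",A(205+52/3.5,50+160/3.5,.033),A(504.5,97,.033),A(205+70/3.5,50+533/3.5,.033),A(486,203,.033))
E
```

```text
slot 20 [ 494.08795666 -104.87273123] [ 503.55741875 -105.35065484] [ 498.8226877  -105.11169304] 9.469462084941597
slot 80 [ 491.86913177 -148.52924419] [ 501.24428683 -148.9990386 ] [ 496.5567093  -148.76414139] 9.37515506243659
slot 150 [ 488.89428425 -205.35244401] [ 498.33431975 -205.82107334] [ 493.614302   -205.58675867] 9.440035499663963
slot 206 [ 486.12403244 -256.17272399] [ 495.69503635 -256.6438502 ] [ 490.9095344  -256.40828709] 9.571003909801107
[array([ 475.03705247, -187.79274404]), array([ 501.39684377, -189.10481318]), array([ 472.53056585, -221.40082416]), array([ 500.10515698, -222.76551333])] [ 487.26740477 -205.26597368]
foot corners [ 445.24405868 -158.44803718] [ 673.99735085 -170.87204801] [ 440.66041452 -247.97049446] [ 671.23040464 -259.98740189]
```

```bash
python3 - <<'E'
from h import *
d=np.load("w9.npz");p={"K":d["K"],"view":d["view"]}
im=cv2.imread("pics/w9.png")[:,:,::-1];g=im.astype(int)
hsv=cv2.cvtColor(im.copy(),cv2.COLOR_RGB2HSV)
for r in(275,300,340):
    m=np.nonzero((hsv[r,260:300,1]>170)&(hsv[r,260:300,0]<14)&(im[r,260:300,0]>80))[0]+260;print(r,m.min(),m.max(),m.mean(),at("wrist",(m.mean(),r),.211,p)*1000)
m=(hsv[212:235,:,1]>120)&(hsv[212:235,:,0]>12)&(hsv[212:235,:,0]<35)
for r in range(2,22,4): x=np.nonzero(m[r,200:350])[0]+200;print(r+212,x.min(),x.max(),(x.min()+x.max())/2)
print(at("wrist",(278.5,245),.148-.006+.018,p))
V=p["view"];print(V@[.489,-.240,.148,1],V[:3,0], V[:3,2])
o=bot.get_obs();print(o['ee_pos'],o['tcp_rot'])
E
```

```text
275 273 283 278.0 [ 489.27157959 -224.55521516  211.        ]
300 273 283 278.0 [ 488.74311875 -235.12065132  211.        ]
340 273 283 278.0 [ 487.83868873 -253.20278159  211.        ]
214 266 291 278.5
218 256 300 278.0
222 251 305 278.0
226 247 310 278.5
230 243 313 278.0
[ 0.48887306 -0.23514538  0.16      ]
[ 6.44850920e-04 -1.98111677e-02 -1.90992899e-01  1.00000000e+00] [0.9987496  0.04677603 0.01764221] [-0.00244988 -0.30667875  0.95180993]
[ 0.4892374  -0.24022159  0.14828563] [-89.92621053   0.14139612  -2.77337475]
```

```bash
python3 -m jog '[{"rotation":[0,0,-0.2],"travel":[5,33,-20],"jaw":-1},{"rotation":[0,0,0],"travel":[0,0,-35],"jaw":-1},{"rotation":[0,0,0],"travel":[0,0,-30],"jaw":-1},{"rotation":[0,0,0],"travel":[0,0,-13],"jaw":-1},{"rotation":[0,0,0],"travel":[0,0,0],"jaw":-1}]' 100; python3 - <<'E'
from h import *
p=bot.camera_params("wrist");im=bot.camera("wrist");cv2.imwrite("pics/w10.png",im[:,:,::-1])
crop("side",200,220,330,330,"pics/s10.png",5)
o=bot.get_obs();print(o['tcp_rot'],o['ee_pos'],o['wrist_force'])
E
```

```text
time: 11.4
ee_pos: [0.4945, -0.2063, 0.0515]
tcp_rot: [-90.0, 0.1, -2.9]
wrist_force: [0.6, 0.1, -1.5]
opening: 0.0125
[-9.00221460e+01 -7.20547144e-02 -2.87783867e+00] [ 0.49551527 -0.20698068  0.05319123] [ 0.1559555  -1.45544933 -1.54967264]
```

View pics/w10.png

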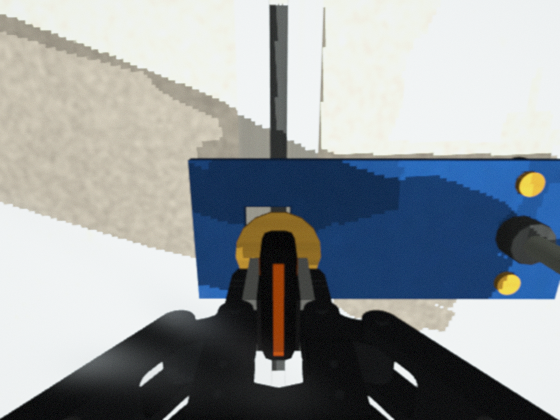

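View pics/s10.png

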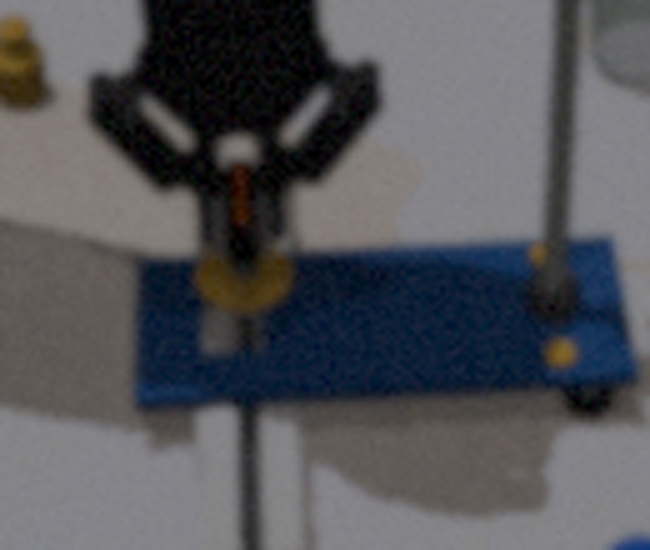

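```bash
python3 - <<'E'
from h import *
p=bot.camera_params("wrist")
im=cv2.imread("pics/w10.png");g=cv2.cvtColor(im,cv2.COLOR_BGR2GRAY)
V=np.array(p["view"]);o=bot.get_obs();print(o['ee_pos'])
for r in(20,60,100,140,150):
    x=np.nonzero(g[r,255:300]<150)[0]+255; l,rr=x.min()-.5,x.max()+.5
    a,b=at("wrist",(l,r),.025,p)*1000,at("wrist",(rr,r),.025,p)*1000;print(r,l,rr,(l+rr)/2,a,b,(a+b)/2)
for r in (275,310,345): print(at("wrist",(278,r),.115,p)*1000)
E
```

```text
[ 0.49551527 -0.20698068  0.05319123]
20 269.5 287.5 278.5 [496.19708778 -88.7712612   25.        ] [505.72994832 -89.25242625  25.        ] [500.96351805 -89.01184373  25.        ]
60 269.5 286.5 278.0 [ 495.05620584 -108.2899172    25.        ] [ 504.35746576 -108.7607764    25.        ] [ 499.7068358 -108.5253468   25.       ]
100 269.5 286.5 278.0 [ 493.83718707 -129.14536854   25.        ] [ 503.45689389 -129.63387802   25.        ] [ 498.64704048 -129.38962328   25.        ]
140 263.5 286.5 275.0 [ 489.01652731 -151.30070901   25.        ] [ 502.49245172 -151.98734014   25.        ] [ 495.75448951 -151.64402457   25.        ]
150 255.5 298.5 277.0 [ 483.91560475 -156.89111644   25.        ] [ 509.33545911 -158.18745034   25.        ] [ 496.62553193 -157.53928339   25.        ]
[ 495.39316976 -190.82543692  115.        ]
[ 494.6249905  -205.94848055  115.        ]
[ 493.79855555 -222.21839626  115.        ]
```

```bash
python3 -m jog '[{"rotation":[0,0,0],"travel":[0,0,-8],"jaw":-1},{"rotation":[0,0,0],"travel":[0,0,-6],"jaw":-1},{"rotation":[0,0,0],"travel":[0,0,-3],"jaw":-1},{"rotation":[0,0,0],"travel":[0,0,-2],"jaw":-1}]'; python3 -m jog '[{"rotation":[0,0,0],"travel":[0,0,-1],"jaw":-1}]';python3 -m jog '[{"rotation":[0,0,0],"travel":[0,0,-1],"jaw":-1}]';python3 -m jog '[{"rotation":[0,0,0],"travel":[0,0,-1],"jaw":-1}]'
```

```text
time: 12.0
ee_pos: [0.4949, -0.207, 0.0328]
tcp_rot: [-90.0, 0.0, -2.9]
wrist_force: [0.0, 0.6, -2.0]
opening: 0.0128
time: 12.12
ee_pos: [0.495, -0.2071, 0.032]
tcp_rot: [-90.0, 0.0, -2.9]
wrist_force: [-0.5, 0.1, -0.9]
opening: 0.0128
time: 12.25
ee_pos: [0.4951, -0.207, 0.0311]
tcp_rot: [-90.0, -0.0, -2.9]
wrist_force: [-0.1, -0.0, -0.8]
opening: 0.013
time: 12.38
ee_pos: [0.495, -0.207, 0.0301]
tcp_rot: [-90.0, -0.0, -2.9]
wrist_force: [-0.5, 0.4, -2.4]
opening: 0.0126
```

```bash
for i in 1 2 3; do python3 -m jog '[{"rotation":[0,0,0],"travel":[0,0,-1],"jaw":-1}]' | grep -E "ee_pos|force"; done; python3 -c "
from h import *
crop('side',200,200,330,310,'pics/s11.png',5)"
```

```text
ee_pos: [0.4951, -0.207, 0.0291]
wrist_force: [-0.2, -0.1, -2.1]
ee_pos: [0.495, -0.207, 0.028]
wrist_force: [-0.1, -0.4, -2.1]
ee_pos: [0.495, -0.207, 0.027]
wrist_force: [-0.6, 0.2, -0.8]
```

View pics/s11.png

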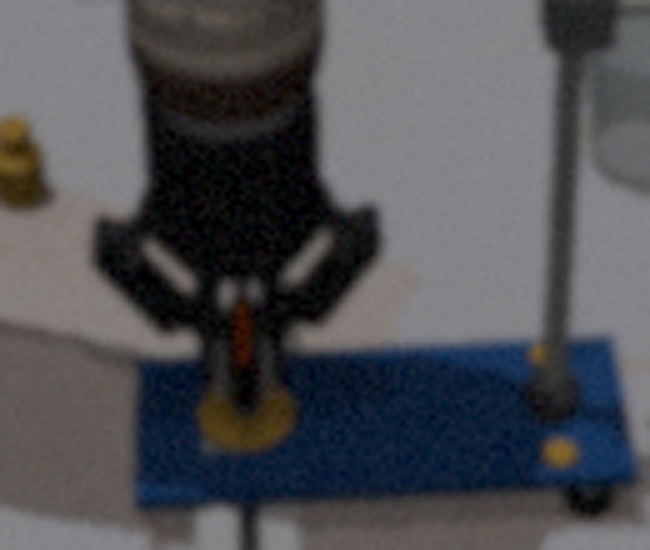

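```bash
for i in 1 2 3 4 5; do python3 -m jog '[{"rotation":[0,0,0],"travel":[0,0,-1],"jaw":-1}]' | grep -E "ee_pos|force"; done
```

```text
ee_pos: [0.495, -0.207, 0.0261]
wrist_force: [-0.3, -0.1, -2.4]
ee_pos: [0.495, -0.207, 0.025]
wrist_force: [0.1, -0.1, -1.4]
ee_pos: [0.495, -0.207, 0.0241]
wrist_force: [-1.1, 0.3, 4.9]
ee_pos: [0.495, -0.2071, 0.0236]
wrist_force: [-2.5, 1.0, 5.4]
ee_pos: [0.495, -0.2071, 0.0228]
wrist_force: [-3.3, 1.0, 6.0]
```

```bash
python3 -m jog '[{"rotation":[0,0,0],"travel":[-0.4,0,-1],"jaw":-1}]' | grep -E "ee_pos|force|open"; for i in 1 2 3; do python3 -m jog '[{"rotation":[0,0,0],"travel":[0,0,-1],"jaw":-1}]' | grep -E "ee_pos|force|open"; done
```

```text
ee_pos: [0.495, -0.2071, 0.022]
wrist_force: [-1.7, 0.7, 9.0]
opening: 0.0124
ee_pos: [0.495, -0.2071, 0.0212]
wrist_force: [-2.6, 1.0, 8.5]
opening: 0.0128
ee_pos: [0.495, -0.2071, 0.0203]
wrist_force: [-3.1, 1.6, 10.6]
opening: 0.0127
ee_pos: [0.495, -0.2071, 0.0195]
wrist_force: [-3.7, 2.7, 11.8]
opening: 0.0124
```

```bash
python3 -m jog '[{"rotation":[0,0,0],"travel":[-0.3,-0.2,-1],"jaw":-1}]' | grep -E "ee_pos|force|open"; for i in 1 2; do python3 -m jog '[{"rotation":[0,0,0],"travel":[0,0,-1],"jaw":-1}]' | grep -E "ee_pos|force|open"; done;  python3 -m jog '[{"rotation":[0,0,0],"travel":[0,0,0],"jaw":-1}]';python3 -c "
from h import *
crop('side',200,200,330,310,'pics/s12.png',5)
cv2.imwrite('pics/w12.png',bot.camera('wrist')[:,:,::-1])"
```

```text
ee_pos: [0.495, -0.2071, 0.0187]
wrist_force: [-2.2, 3.3, 13.0]
opening: 0.012
ee_pos: [0.4951, -0.2072, 0.0179]
wrist_force: [-4.6, 3.9, 13.9]
opening: 0.0127
ee_pos: [0.495, -0.2072, 0.0171]
wrist_force: [-4.4, 3.5, 14.5]
opening: 0.0124
time: 14.42
ee_pos: [0.4951, -0.2072, 0.0171]
tcp_rot: [-90.0, -0.1, -2.9]
wrist_force: [-3.6, 3.8, 14.1]
opening: 0.0126
```

View pics/s12.png

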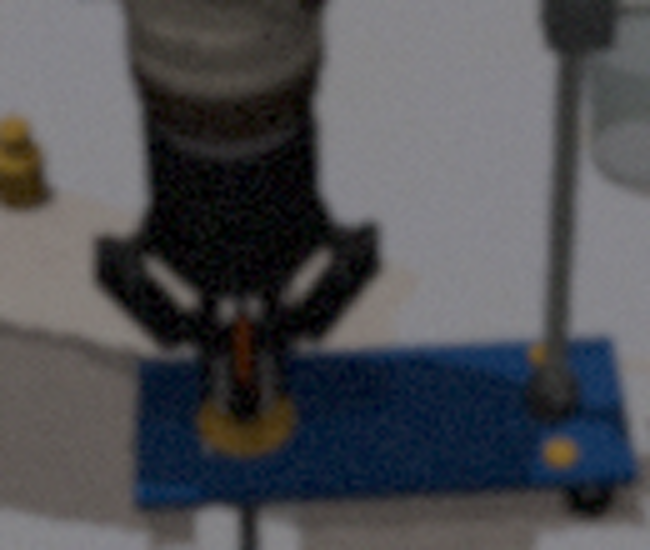

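View pics/w12.png

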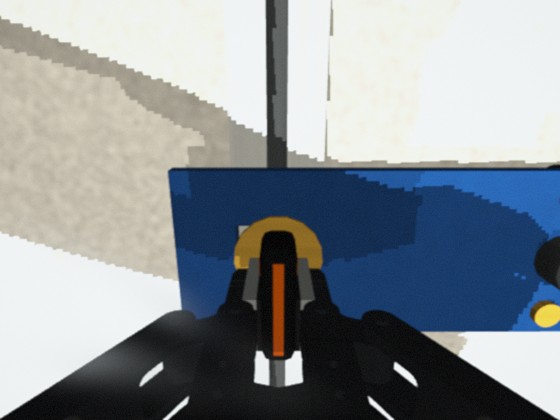

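```bash
python3 -m jog '[{"rotation":[0,0,5],"travel":[-0.3,0.2,0],"jaw":-1},{"rotation":[0,0,7],"travel":[0,0,0],"jaw":-1},{"rotation":[0,0,7],"travel":[0,0,0],"jaw":-1}]';python3 -m jog '[{"rotation":[0,0,8],"travel":[0,0,0],"jaw":-1},{"rotation":[0,0,8],"travel":[0,0,0],"jaw":-1},{"rotation":[0,0,8],"travel":[0,0,0],"jaw":-1}]'
```

```text
time: 14.9
ee_pos: [0.496, -0.2077, 0.0177]
tcp_rot: [-90.2, -0.2, 16.3]
wrist_force: [0.8, 0.2, 13.5]
opening: 0.0126
time: 15.28
ee_pos: [0.4961, -0.2077, 0.0177]
tcp_rot: [-90.3, -0.2, 40.4]
wrist_force: [1.2, 0.5, 13.4]
opening: 0.0128
```

```bash
python3 -m jog '[{"rotation":[0,0,8],"travel":[0,0,-0.5],"jaw":-1},{"rotation":[0,0,8],"travel":[0,0,0],"jaw":-1},{"rotation":[0,0,8],"travel":[0,0,0],"jaw":-1}]';python3 -m jog '[{"rotation":[0,0,8],"travel":[0,0,0],"jaw":-1},{"rotation":[0,0,8],"travel":[0,0,0],"jaw":-1},{"rotation":[0,0,7],"travel":[0,0,0],"jaw":-1},{"rotation":[0,0,0],"travel":[0,0,0],"jaw":-1}]'
python3 -c "
from h import *
crop('side',200,200,330,310,'pics/s13.png',5)
print(bot.get_obs()['torque'])
cv2.imwrite('pics/w13.png',bot.camera('wrist')[:,:,::-1])"
```

```text
time: 15.65
ee_pos: [0.4961, -0.2077, 0.0173]
tcp_rot: [-90.3, -0.0, 64.4]
wrist_force: [0.6, 0.7, 14.7]
opening: 0.0127
time: 16.15
ee_pos: [0.496, -0.2077, 0.0173]
tcp_rot: [-90.3, 0.1, 87.2]
wrist_force: [-0.2, 1.0, 14.2]
opening: 0.0125
[0.23899792 0.06268657 0.15939744]
```

View pics/s13.png

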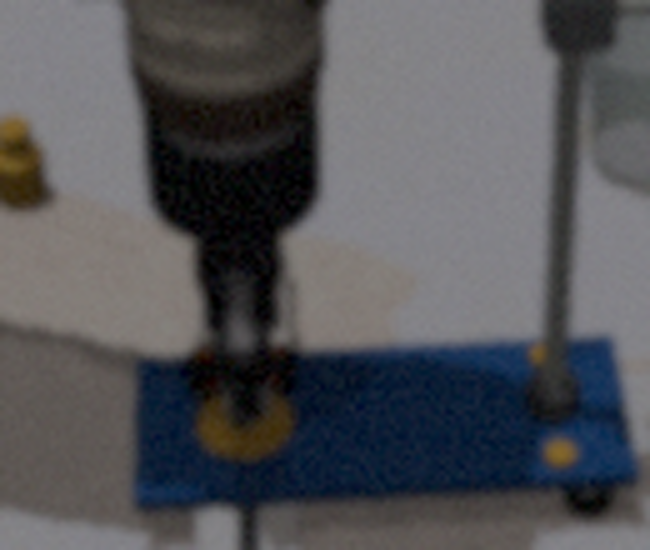

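View pics/w13.png

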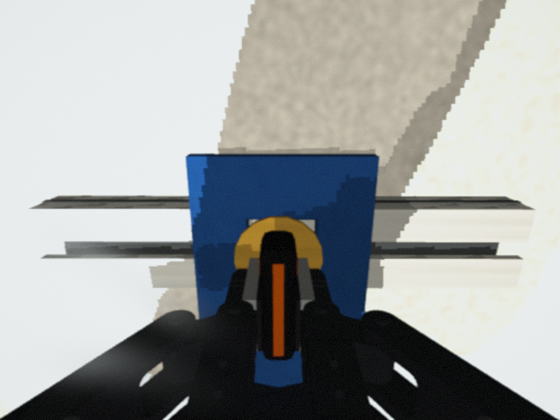

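```bash
for i in 1 2 3; do python3 -m jog '[{"rotation":[0,0,0],"travel":[0,0,1],"jaw":-1}]' | grep -E "ee_pos|force"; done
```

```text
ee_pos: [0.496, -0.2077, 0.0182]
wrist_force: [1.0, 1.0, 13.7]
ee_pos: [0.496, -0.2077, 0.0191]
wrist_force: [0.0, -0.5, 12.1]
ee_pos: [0.4959, -0.2076, 0.0199]
wrist_force: [1.1, -0.1, 11.7]
```

```bash
for i in 1 2; do python3 -m jog '[{"rotation":[0,0,0],"travel":[0,0,0.6],"jaw":-1}]' | grep -E "ee_pos|force"; done
```

```text
ee_pos: [0.4959, -0.2076, 0.0201]
wrist_force: [4.5, -0.8, 6.8]
ee_pos: [0.4958, -0.2076, 0.0202]
wrist_force: [5.8, -1.6, 2.9]
```

```bash
python3 -m jog '[{"rotation":[0,0,0],"travel":[0.5,0,0.3],"jaw":-1},{"rotation":[0,0,0],"travel":[0,0,0],"jaw":-0.55},{"rotation":[0,0,0],"travel":[0,0,0],"jaw":-0.3},{"rotation":[0,0,0],"travel":[0,0,0],"jaw":-0.1},{"rotation":[0,0,0],"travel":[0,0,0],"jaw":-0.1}]'
python3 -c "
from h import *
crop('side',200,200,330,310,'pics/s14.png',5)
cv2.imwrite('pics/w14.png',bot.camera('wrist')[:,:,::-1])"
```

```text
time: 17.5
ee_pos: [0.4943, -0.2069, 0.0189]
tcp_rot: [-90.0, -0.0, 87.1]
wrist_force: [0.1, 0.5, 0.4]
opening: 0.0384
```

View pics/w14.png

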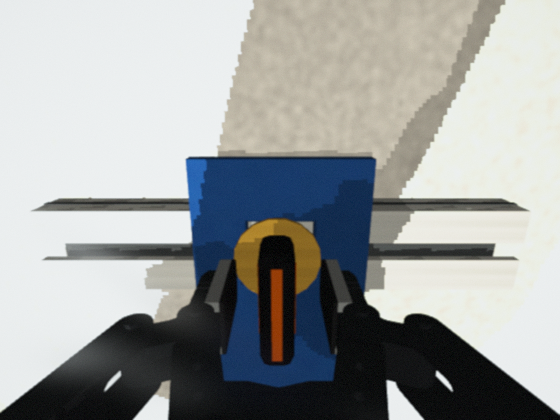

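Released cleanly; the handle (cols 260–295) stays upright and square. Back off upward, then check.

```bash
python3 -m jog '[{"rotation":[0,0,0],"travel":[0,0,15],"jaw":-0.1},{"rotation":[0,0,0],"travel":[0,0,30],"jaw":-0.1},{"rotation":[0,0,0],"travel":[0,0,35],"jaw":-0.1},{"rotation":[0,0,0],"travel":[0,0,35],"jaw":-0.1},{"rotation":[0,0,0],"travel":[0,0,10],"jaw":-0.1},{"rotation":[0,0,0],"travel":[0,0,0],"jaw":-0.1}]'
python3 - <<'E'
from h import *
crop('side',200,200,330,310,'pics/s15.png',5)
p=bot.camera_params("wrist");im=bot.camera("wrist");crop("w",180,100,380,330,"pics/w15.png",2.6,im)
hsv=cv2.cvtColor(im,cv2.COLOR_RGB2HSV)
m=((hsv[:,:,0]<14)&(hsv[:,:,1]>170)&(im[:,:,0]>80)).astype(np.uint8)
n,l,s,c=cv2.connectedComponentsWithStats(m)
for i in range(1,n):
    if s[i,4]<60: continue
    ys,xs=np.nonzero(l==i);pts=np.array([at("wrist",(x,y),.083,p)[:2] for x,y in zip(xs,ys)],np.float32)
    print(s[i],cv2.minAreaRect(pts))
E
```

```text
time: 18.35
ee_pos: [0.4948, -0.2072, 0.1447]
tcp_rot: [-90.1, 0.0, 87.1]
wrist_force: [-0.3, 0.7, -0.2]
opening: 0.0383
[274 185   7  53 332] ((0.4933997690677643, -0.20763960480690002), (0.0043213809840381145, 0.03976942226290703), 87.17866516113281)
```

View pics/w15.png

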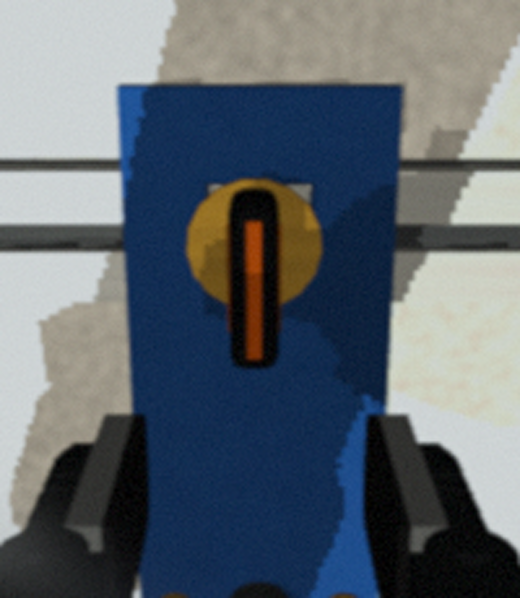

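View pics/s15.png

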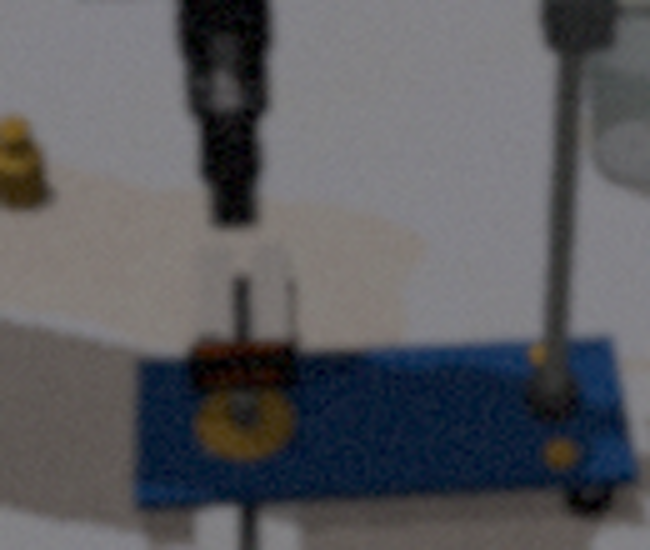

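```bash
python3 -c "
from workcell import bot
print(bot.job_done())"
```

```text
the job is handed in; nothing more can be done
None
```

The T-bolt is fastened in the foot and rail, and the job is handed in at about 18.4 s of the 58 s. No verdict was reported.

**What I did:** I took the bolt from the block and turned it lengthwise to the rail. The slot showed through the hole about 6 mm to the foot's +x side, so I lined up on that and went down in 1 mm steps. The T passed the rail's top without any contact force. I then pressed to about 11 mm, made the quarter turn, eased up until the T met the lips, let go and backed off.

**Last checks:**
- **Position:** the bolt is upright, about 6–7 mm from the hole's centre.
- **Angle:** the handle stands at -2.8° against the foot's -3.0°, so it is square across the rail.
- **Height:** the T met the lips with the bolt's origin at about 14.1 mm. I worked this out from the tool height and did not measure it again after letting go.
- **Force:** the upward force while pressing peaked at about 15 N, against the 60 N limit.
- **Gripper:** it holds nothing and stands clear, with no wrist force beyond noise.

**What disagreed:**
- **First grasp missed:** the fingers closed above the handle. The pictures show the fingertips about 30–35 mm short of the TCP height the robot reports. I re-gripped lower, and from there the washer and lip contacts came at the heights I expected.
- **Other things on the bench:** I did not measure their positions again at the end. No contact with them showed in the pictures or the forces.

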